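# Reset the clamped shelf divider to the pointed clip

## Task

Move the divider on the shelf rail to its new place, marked by the clip with the pointed nose (not the plain square clip). Swing the divider's clamp lever out to loosen it, slide the divider until the middle of its upright wooden fin lines up with the clip's point, then swing the lever fully back so that the divider is clamped there. Leave the tiffin, milk pan, mug, coaster and tray of tumblers where they stand.

Things in the scene. Friction and masses are not known exactly. Their poses are not given: they have to be found in the camera images.
- rail: Fixed aluminium base plate, 168 x 420 x 4 mm (x from -47 to +121 mm in its frame), carrying a low steel rail along its y axis. Origin on the shelf surface (z=0) under the middle of the rail; y runs along the rail, x across it away from the robot; yawed up to 0.25 rad.
- stop (a joint): Position in m of the divider carriage along the rail's +y from the middle of the rail, -0.155 to 0.155. The carriage is a steel block 64 x 70 mm whose top is 34 mm above the shelf; 6 N of sliding friction when loose, clamped when the lever is locked.
- fin_top (a point): Middle of the top edge of the wooden fin that stands on the carriage, 94 mm above the shelf. The fin is 12 mm thick (along the rail's y), 56 mm long (along the rail's x, point in the middle) and its faces can be gripped 45 mm down from the top. It lies on the side of the carriage away from the robot. Axes parallel to the rail's.
- fin_foot (a point): Bottom of the fin's far edge, in the middle of its thickness, 61 mm from the rail's middle along the rail's x and 13 mm above the shelf. It passes 7 mm in front of the clips; this is the edge that is set to the clip's point.
- lever (a joint): Angle of the clamp lever about a vertical pivot, rad: 0 = locked, lever along the rail's +y; it swings counter-clockwise seen from above, towards the robot, to 1.3 = fully out. The clamp is loose above about 0.5. About 2 N at the knob swings it, a little more near the locked end; the loose carriage has more drag than that, but a misplaced pull on the lever can still shift it.
- lever_pivot (a point): Lever pivot on top of the carriage, 34 mm above the shelf and 20 mm from the rail's middle on the robot's side. Hub 24 mm across and 15 mm high. The point's y axis points along the lever.
- lever_knob (a point): Top of the lever's upright round black knob: 16 to 18 mm in diameter, 80 mm above the shelf, free for 30 mm down from the top, 75 mm from the pivot. The flat lever arm is 15 mm wide, its top 49 mm above the shelf.
- mark_clip: The mark: flat dark steel clip screwed to the far strip of the base plate, 46 mm long, 28 mm wide, 8 mm thick, with a triangular nose 22 mm long that points towards the rail. Origin at the tip of the nose on its underside, 4 mm above the shelf; x away from the rail, y along the rail. Can be at either end of the rail.
- blank_clip: Plain nearly square dark steel clip, 24 x 28 x 8 mm, without a nose, not the mark; on the same strip at the other side. Origin 22 mm before its near edge.
- tiffin: Round steel tiffin of two tiers and a lid with a bail handle, 121 mm across, 135 mm tall. Origin at the centre of its underside. Bystander.
- milk_pan: Aluminium milk pan, 142 mm across, 74 mm tall, black handle reaching 190 mm to its -y. Origin at the centre of its underside. Bystander.
- tumbler_tray: Round steel tray 170 mm across with four small glass tumblers, 70 mm tall in all. Origin at the centre of its underside. Bystander.
- coaster: Round bamboo coaster, 100 mm across, 8 mm thick, under the mug. Origin at the centre of its underside. Bystander.
- mug: White ceramic mug, 76 mm across, 85 mm tall, on the coaster. Origin at the centre of its underside. Bystander.
There are look-alikes about, which are no part of the job. Leave any blue or purple look-alike of the mark_clip alone.

How it is judged (in metres and radians):
On the way, in this order (a step that is already met when the one before it is completed fails the run):
1. the clamp lever is swung out (beyond 0.6 rad) (value of joint lever above 0.6 rad), for 0.1 s.
2. with the clamp loose, the fin is brought to the clip's point (within 8 mm along the rail) (value of joint lever above 0.4 rad and y of fin_foot in the frame of mark_clip between -0.008 and 0.008 m), for 0.2 s.
At the end, for the whole second after the job is handed in: The lever is locked again (below 0.12 rad) with the divider at rest and the middle of its fin within 5 mm, along the rail, of the pointed clip's tip; tiffin, milk pan, tumbler tray, coaster and mug within 15 mm of where they stood (value of joint lever below 0.12 rad and y of fin_foot in the frame of mark_clip between -0.005 and 0.005 m and velocity of joint stop between -0.01 and 0.01 m/s and distance of each of tiffin, milk_pan, tumbler_tray, coaster, mug from where it was at the start of the episode below 0.015 m); the robot touches nothing.
It fails at once if a bystander is pushed more than 30 mm (distance of any of tiffin, milk_pan, tumbler_tray, coaster, mug from where it was at the start of the episode above 0.03 m).
It also fails if it takes over 64 s, if anything falls off the work surface, if the arm or the gripper's body presses on something with over 40 N, if the wrist force passes 120 N, or if a joint passes its speed limit or range.

## Robot

A 6-joint arm with a two-finger parallel gripper is mounted at the origin on the work surface. World frame = base frame: x ahead of the robot, y to its left, z up, the work surface at z = 0. Lengths are in mm, angles in rad, forces in N, time in s.
With the tool pointing down it reaches from about 350 to 775 mm from the base axis. Payload 7.3 kg.
Tool frame: the origin (TCP) lies midway between the tips of the shut fingers; the grasp point (between the pads) lies 19 mm behind it; z points along the fingers, y is the line along which they close (so a half turn about z gives the same grasp; the last joint's range is limited). The gripper opens to 92 mm and grips with 3 to 60 N. Pads are 19 mm wide; open, the fingers measure 130 mm over their backs; the gripper's body (75 mm by 190 mm) begins 47 mm behind the grasp point.
Start: joints at [-1.476, 0.342, 1.524, -0, 1.275, -0.146], TCP at [125.223, -509.867, 226.741] pointing down, gripper open.
Joint ranges: [-2.53, 2.53], [-0.77, 2.02], [0.04, 2.7], [-1, 4.14], [0.28, 2.66], [-3.11, 3.11]. Speed limits (rad/s): [2.57, 2.57, 3.14, 3.14, 3.14, 3.14].

## Interface

Orientations are given as [roll, pitch, yaw] about the fixed x, y, z axes, in that order (R = Rz(yaw) Ry(pitch) Rx(roll)).
In Python, from plant import bot gives the robot as it stands.
- The arm moves only by the tool servo_tool, never from a script. Its argument "deltas" is a list of rows, each a list of 2 entries, a list of its own where there are three numbers: the shift along the tool's x, y, z in m, then the turn, a rotation vector about the tool's x, y, z in degrees. A call has 1 to 20 rows; each row shifts and turns the commanded pose from where the row before left it, along the tool's axes as they then stand; what a row does not reach is not made up. A row lasts 1/8 s, in which the tool goes at most 62.5 mm and 10.7 degrees, less where a joint would pass 70% of its speed; a pose out of reach is approached as far as the arm can. A call with a gripper value outside its range is refused whole. "fingers" is the opening, from 0 (shut) to 1 (fully open), set as the call begins (left out, the last holds). The fingers move at their own pace and stop on an object; the grip force is fixed at half the most. Time passes only in rows, so rows that do not move let the fingers close. It gives the time, the measured TCP pose, the force, the opening and the grip force at its end, in the units of the state.
- bot.get_obs(): the state, without advancing time (a new reading comes with each control period).
- bot.capture(name): name is "scene" or "top" or "wrist"; returns the picture (480x640x3 uint8, red, green, blue); there is no depth.
- bot.camera_model(name): a dict with "mtx" (3x3 intrinsics, pixels), "dist" ([k1, k2, p1, p2, k3] as OpenCV has them; the pictures are not rectified), "xyz" and "rotation" of the camera in the world. Camera axes: x right, y down, z forward; pixel columns grow to the right and rows downward; lengths in mm; the calibration is good to about 2 mm. A picture is of the moment at which its call begins: read the wrist's pose just before it. camera_model takes no time and is no camera call; for the wrist camera it gives the pose at the moment of the call.
- bot.close_job(): hands the job in; it is judged then, once.
The state is a dict: "time": time; "joint_positions": joint angles; "dq": joint speeds; "tau": joint torques, N m; "tool_pos": TCP position; "tcp_rot": TCP orientation; "contact_force": force on the tool from outside, world axes, zero at the start; "moment": the same for the moment, N m; "grip_width": finger opening in mm; "finger_force": force on a finger pad.
Only numpy, scipy, OpenCV 4.12 (cv2) and the standard library are available. Lean on these libraries where they do the work, as an engineer would, in place of code of your own. Each camera call takes 0.05 s, during which the arm holds its last target. There are 200 camera calls.

## Working session

There is one attempt and no reset: what is moved stays moved. The work goes in short steps, Python scripts to look and compute and a tool call to move; the robot and the scene stay as the last step left them, time stands still between calls to the robot, and variables do not carry over. Pictures are saved under pics/ and viewed, at most 10 in all, crops included, and the job is handed in when it is done.

Besides the shell and the picture viewer there is one more tool, called after "Call:" by a JSON object that holds its "api" and its "payload". servo_tool: Moves the arm, as the interface text tells. Its arguments: {"type":"object","properties":{"deltas":{"type":"array"},"fingers":{"type":"number"}},"required":["deltas"]}

```bash
mkdir -p pics && cat > h.py <<'E'
import numpy as np, cv2
from plant import bot
def ray(n,uv,z,m=None):
    m=m or bot.camera_model(n)
    p=cv2.undistortPoints(np.array(uv,float).reshape(-1,1,2),np.array(m['mtx'],float),np.array(m['dist'],float)).reshape(-1,2)
    R=np.array(m['rotation'],float)
    if R.shape!=(3,3): raise SystemExit(str(R))
    d=np.c_[p,np.ones(len(p))]@R.T; o=np.array(m['xyz'],float)
    z=np.broadcast_to(z,len(p))
    return o+d*((z-o[2])/d[:,2])[:,None]
def proj(n,P):
    m=bot.camera_model(n);R=np.array(m['rotation'],float)
    return cv2.projectPoints(np.array(P,float).reshape(-1,1,3),cv2.Rodrigues(R.T)[0],-R.T@np.array(m['xyz'],float),np.array(m['mtx'],float),np.array(m['dist'],float))[0].reshape(-1,2)
def save(n,f,crop=None,s=1):
    im=bot.capture(n)[:,:,::-1]
    if crop: x0,y0,x1,y1=crop; im=im[y0:y1,x0:x1]
    cv2.imwrite('pics/'+f,cv2.resize(np.ascontiguousarray(im),None,fx=s,fy=s,interpolation=cv2.INTER_CUBIC))
E
python3 - <<'E'
from h import *
save('top','top1.png'); save('scene','scene1.png')
for n in('top','scene','wrist'): m=bot.camera_model(n);print(n,m['xyz'],np.round(m['rotation'],3).tolist())
print(bot.get_obs())
E
```

```text
top [ 336.67142623  -14.78048171 1354.22260874] [-2.931, 0.002, -1.627]
scene [1360.79526827 -157.54356581  987.83203445] [-2.445, -0.005, 1.416]
wrist [ 190.40430141 -493.4841906   384.35942737] [2.89, 0.001, -1.33]
{'time': 0.1, 'joint_positions': array([-1.47600643e+00,  3.42681118e-01,  1.52493126e+00, -2.61199137e-05,
        1.27540623e+00, -1.45987139e-01]), 'dq': array([-6.29321923e-04, -2.52197666e-03, -1.82892203e-03, -1.89546641e-05,
        1.34263954e-03, -6.89747531e-04]), 'tau': array([ 1.18632732e-03, -4.32006419e+01, -2.44693583e+01,  7.18870433e-02,
        5.26256638e-02, -5.29671445e-05]), 'tool_pos': array([ 125.17496534, -509.47694935,  226.09648621]), 'tcp_rot': array([-3.14017824e+00, -1.82719854e-04,  2.40784526e-01]), 'contact_force': array([-0.0929349 ,  0.37100042, -0.1003184 ]), 'moment': array([-0.00515455, -0.04011581, -0.0184934 ]), 'finger_force': 0.0, 'grip_width': 91.89793734900516}
```

View pics/top1.png

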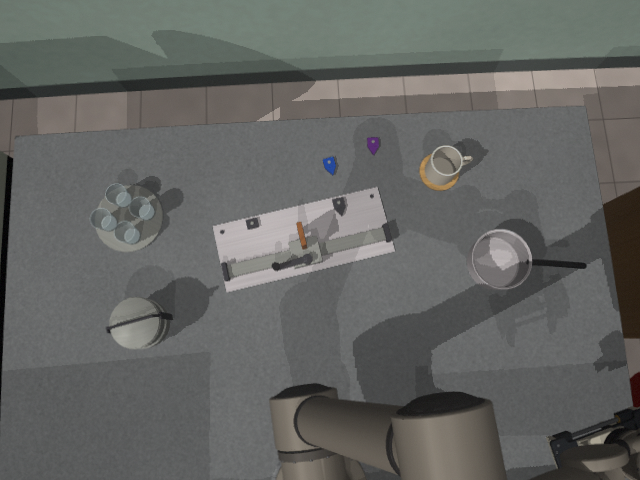

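View pics/scene1.png

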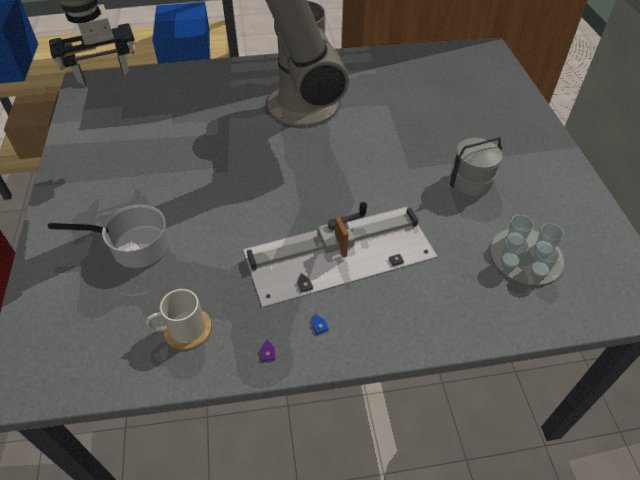

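The top view has four candidates for the mark: a dark pointed clip at (340,205), a plain square dark clip at (252,223), a blue look-alike at (330,165) and a purple one at (373,145). I choose the dark one at (340,205), which is on the plate. The fin is at (302,235), the lever knob at (276,266) and the pivot near (310,258). I'll check the choice in a close crop.

```bash
sed -i 's/    if R.shape!=(3,3).*/    from scipy.spatial.transform import Rotation as Q; R=Q.from_euler("xyz",R).as_matrix() if R.shape==(3,) else R/; s/;R=np.array(m\[.rotation.\],float)$/;R=rot(m)/' h.py && cat >> h.py <<'E'
from scipy.spatial.transform import Rotation as Q
def rot(m): return Q.from_euler("xyz",m['rotation']).as_matrix()
E
python3 - <<'E'
from h import *
save('top','top2.png',(205,175,405,305),4)
E
```

```text
(no output)
```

View pics/top2.png

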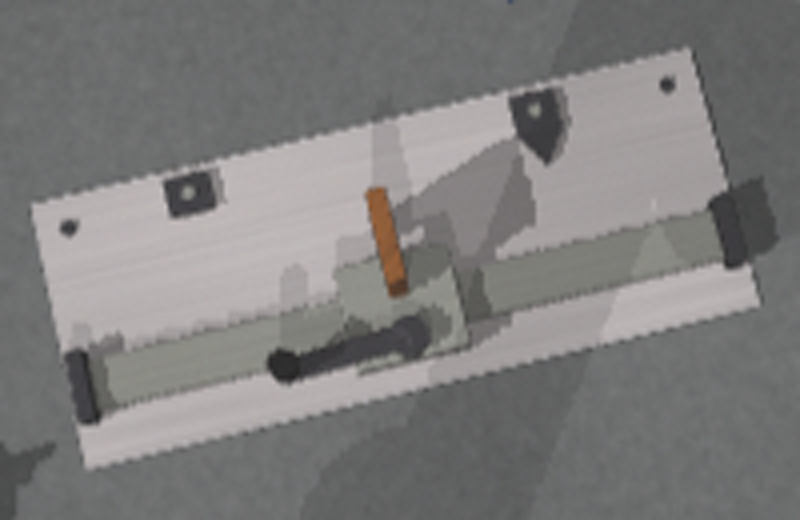

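The crop confirms the dark clip has a nose with its tip at crop (547,163), and the plain square clip is at (190,193). The fin top runs from (377,188) to (399,295), the knob is at (284,366) and the hub at (408,338). The plate corners are (32,204), (690,48), (760,303) and (86,468).

```bash
python3 - <<'E'
from h import *
f=lambda L:[(205+(x+.5)/4-.5,175+(y+.5)/4-.5) for x,y in L]
C=ray('top',f([(32,204),(690,48),(760,303),(86,468)]),4)[:,:2]
# model in rail: TL(far,+y) TR BR BL
M=np.array([(121,210),(121,-210),(-47,-210),(-47,210)],float)
mc,cc=M.mean(0),C.mean(0); H=(M-mc).T@(C-cc); U,S,V=np.linalg.svd(H); R=(U@V).T
t=cc-R@mc; yaw=np.arctan2(R[1,0],R[0,0]); print('rail',t,yaw,'resid',np.round((M@R.T+t-C),1).tolist())
P=ray('top',f([(547,163),(377,188),(399,295),(408,338),(284,366)]),[12,94,94,49,80])[:,:2]
for n,p in zip(['tip','finfar','finnear','hub','knob'],P): print(n,p.round(1),'rail',(R.T@(p-t)).round(1))
p=ray('top',f([(388,241)]),94)
np.savez('rail.npz',R=R,t=t)
E
```

```text
rail [549.17338381   4.74380817] 0.1832001145407122 resid [[0.7, 1.2], [1.3, -0.3], [-1.2, -1.0], [-0.8, 0.1]]
tip [635.1 -85.2] rail [  68.1 -104.1]
finfar [607.8  17.4] rail [59.9  1.7]
finnear [545.   8.] rail [-3.5  3.9]
hub [526.7   4.8] rail [-22.1   4.2]
knob [510.1  75.8] rail [-25.5  77. ]
```

Call:
{"api": "servo_tool", "payload": {"deltas": [[[0.032, -0.03, 0], [0, 0, 0]], [[0.032, -0.03, 0], [0, 0, 0]], [[0.032, -0.03, 0], [0, 0, 0]], [[0.032, -0.03, 0], [0, 0, 0]], [[0.032, -0.03, 0], [0, 0, 0]], [[0.032, -0.03, 0], [0, 0, 0]], [[0.032, -0.03, 0], [0, 0, 0]], [[0.032, -0.03, 0], [0, 0, 0]], [[0.032, -0.03, 0], [0, 0, 0]], [[0.032, -0.03, 0], [0, 0, 0]], [[0.032, -0.03, 0], [0, 0, 0]], [[0.032, -0.03, 0], [0, 0, 0]], [[0.032, -0.03, 0], [0, 0, 0]], [[0.032, -0.03, 0], [0, 0, 0]], [[0.032, -0.03, 0], [0, 0, 0]], [[0.032, -0.03, 0], [0, 0, 0]]], "fingers": 0.5}}

```text
time: 2.15
tool_pos: [508.5, 79.8, 226.5]
tcp_rot: [3.141, 0.0, 0.241]
contact_force: [-0.1, 0.1, 0.2]
grip_width: 45.8
finger_force: 0.0
```

Call:
{"api": "servo_tool", "payload": {"deltas": [[[0, 0, 0], [0, 0, -9.6]], [[0, 0, 0], [0, 0, -9.6]], [[0, 0, 0], [0, 0, -9.6]], [[0, 0, 0], [0, 0, -9.6]], [[0, 0, 0], [0, 0, -9.6]], [[0, 0, 0], [0, 0, -9.6]], [[0, 0, 0], [0, 0, -9.6]], [[0, 0, 0], [0, 0, -9.6]], [[0, 0, 0], [0, 0, -9.6]], [[0, 0, 0], [0, 0, 0]], [[0, 0, 0], [0, 0, 0]]]}}

```text
time: 3.52
tool_pos: [507.9, 78.4, 226.6]
tcp_rot: [-3.141, 0.0, 1.745]
contact_force: [0.0, 0.2, 0.3]
grip_width: 45.7
finger_force: 0.0
```

```bash
python3 - <<'E'
from h import *
o=bot.get_obs(); print(o['tool_pos'],o['tcp_rot'],o['joint_positions'])
m=bot.camera_model('wrist'); print(m['xyz'])
import pickle; pickle.dump(m,open('wm1.pkl','wb'))
save('wrist','w1.png',s=1.25)
z=np.load('rail.npz');
L={'tip':(68.1,-104.1,12),'fin':(30,3,94),'knob':(-22,77,80),'piv':(-20,3,49)}
for k,v in L.items(): print(k,proj('wrist',[*(z['R']@v[:2]+z['t']),v[2]])*1.25)
E
```

```text
[507.90450992  78.3736599  226.55230441] [-3.14130293e+00  3.23756520e-05  1.74549299e+00] [ 3.93551650e-03  3.22063181e-01  1.55400593e+00 -8.50637429e-05
  1.26580355e+00 -1.70735588e-01]
[496.8564757  144.34843084 384.77958205]
tip [[503.64396124 461.11245286]]
fin [[481.46253653 393.1995046 ]]
knob [[403.2175879  281.68934876]]
piv [[405.69227348 367.07513166]]
```

View pics/w1.png

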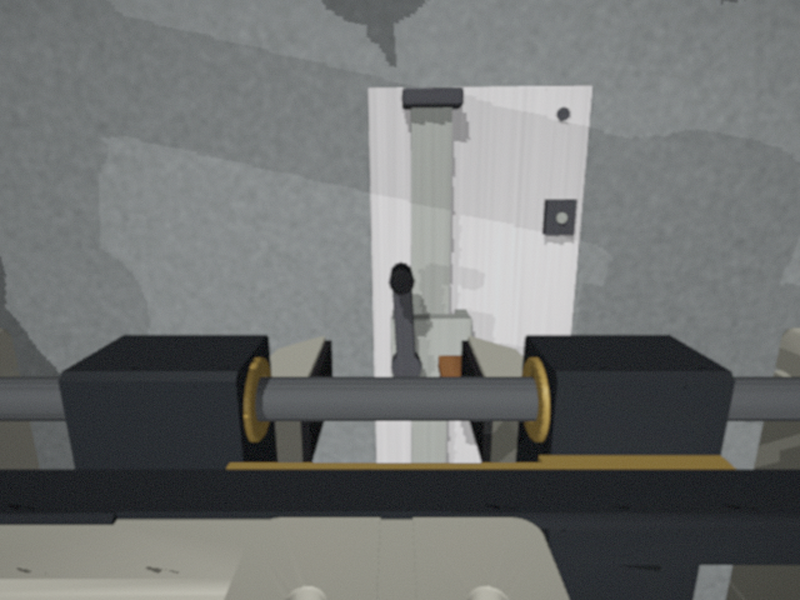

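The wrist view shows the knob's top at about (401,271), the hub at (405,362), the plain clip at (560,217) and the rail's +y end cap at (432,97).

```bash
python3 - <<'E'
from h import *
import pickle; m=pickle.load(open('wm1.pkl','rb'))
z=np.load('rail.npz');R,t=z['R'],z['t']
P=ray('wrist',np.array([(401,271),(405,362),(368,88),(592,86),(560,217)])/1.25,[80,49,4,4,12],m)[:,:2]
print(P.round(1).tolist(),((P-t)@R).round(1).tolist())
E
```

```text
[[510.8, 83.3], [527.6, 8.1], [465.4, 201.1], [629.9, 231.5], [628.6, 133.6]] [[-23.5, 84.2], [-20.6, 7.2], [-46.6, 208.3], [120.7, 208.2], [101.6, 112.2]]
```

Call:
{"api": "servo_tool", "payload": {"deltas": [[[-0.0025, 0.004, 0.02], [0, 0, -0.5]], [[0, 0, 0.03], [0, 0, 0]], [[0, 0, 0.03], [0, 0, 0]], [[0, 0, 0.03], [0, 0, 0]], [[0, 0, 0.03], [0, 0, 0]], [[0, 0, 0.02], [0, 0, 0]], [[0, 0, 0.01], [0, 0, 0]], [[0, 0, 0], [0, 0, 0]], [[0, 0, 0], [0, 0, 0]]]}}

```text
time: 4.7
tool_pos: [513.0, 76.6, 57.5]
tcp_rot: [3.14, 0.0, 1.757]
contact_force: [0.3, -0.2, 0.5]
grip_width: 46.2
finger_force: 0.0
```

Call:
{"api": "servo_tool", "payload": {"deltas": [[[0, 0, 0], [0, 0, 0]], [[0, 0, 0], [0, 0, 0]], [[0, 0, 0], [0, 0, 0]], [[0, 0, 0], [0, 0, 0]], [[0, 0, 0], [0, 0, 0]], [[0, 0, 0], [0, 0, 0]]], "fingers": 0.1}}

```text
time: 5.45
tool_pos: [512.1, 76.6, 56.8]
tcp_rot: [-3.141, -0.0, 1.757]
contact_force: [-3.0, -0.2, 4.1]
grip_width: 16.4
finger_force: 30.0
```

Call:
{"api": "servo_tool", "payload": {"deltas": [[[-0.00025, -0.00615, 0], [0, 0, -4.7]], [[-0.00025, -0.00615, 0], [0, 0, -4.7]], [[-0.00025, -0.00615, 0], [0, 0, -4.7]], [[-0.00025, -0.00615, 0], [0, 0, -4.7]], [[-0.00025, -0.00615, 0], [0, 0, -4.7]], [[-0.00025, -0.00615, 0], [0, 0, -4.7]], [[-0.00025, -0.00615, 0], [0, 0, -4.7]], [[0, 0, 0], [0, 0, 0]]]}}

```text
time: 6.45
tool_pos: [475.2, 56.3, 56.7]
tcp_rot: [3.141, 0.002, 2.331]
contact_force: [1.5, -5.6, -1.2]
grip_width: 16.0
finger_force: 30.0
```

Call:
{"api": "servo_tool", "payload": {"deltas": [[[-0.00025, -0.00615, 0], [0, 0, -4.7]], [[-0.00025, -0.00615, 0], [0, 0, -4.7]], [[-0.00025, -0.00615, 0], [0, 0, -4.7]], [[-0.00025, -0.00615, 0], [0, 0, -4.7]], [[-0.00025, -0.00615, 0], [0, 0, -4.7]], [[-0.00025, -0.00615, 0], [0, 0, -4.7]], [[-0.00025, -0.00615, 0], [0, 0, -4.7]], [[0, 0, 0], [0, 0, 0]], [[0, 0, 0], [0, 0, 0]]]}}

```text
time: 7.58
tool_pos: [454.9, 19.6, 56.8]
tcp_rot: [-3.141, 0.003, 2.904]
contact_force: [3.7, -4.8, -3.8]
grip_width: 16.4
finger_force: 30.0
```

```bash
python3 - <<'E'
from h import *
save('top','top3.png',(205,175,405,305),4)
save('scene','s3.png',(230,180,450,310),3.6)
print(bot.get_obs()['joint_positions'].round(2))
E
```

```text
[-0.12  0.44  1.93 -0.    0.77 -1.46]
```

View pics/s3.png

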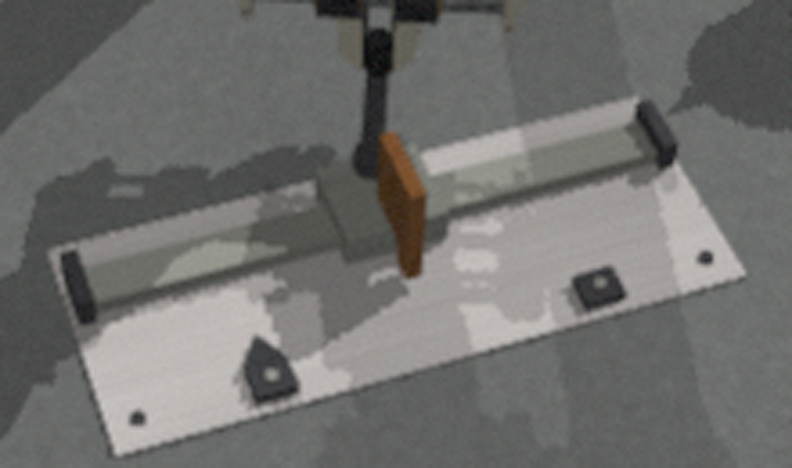

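The lever is out at about 1.15 rad, with the divider still near its first place: fin foot at (410,272) and clip tip at (257,338). Next I let go of the knob and take the fin.

Call:
{"api": "servo_tool", "payload": {"deltas": [[[0, 0, 0], [0, 0, 0]], [[0, 0, 0], [0, 0, 0]], [[0, 0, 0], [0, 0, 0]], [[0, 0, -0.02], [0, 0, 0]], [[0, 0, -0.03], [0, 0, 0]], [[0, 0, -0.03], [0, 0, 0]], [[-0.031, 0.006, 0], [0, 0, 0]], [[-0.031, 0.006, 0], [0, 0, 0]], [[-0.031, 0.006, 0], [0, 0, 0]], [[-0.031, 0.006, 0], [0, 0, 0]], [[0, 0, 0], [0, 0, -8]], [[0, 0, 0], [0, 0, -8]], [[0, 0, 0], [0, 0, -8]], [[0, 0, 0], [0, 0, 0]], [[0, 0, 0], [0, 0, 0]]], "fingers": 0.5}}

```text
time: 9.55
tool_pos: [579.4, 14.9, 136.6]
tcp_rot: [3.142, -0.0, -2.961]
contact_force: [-0.0, 1.1, -0.1]
grip_width: 45.7
finger_force: 0.0
```

Call:
{"api": "servo_tool", "payload": {"deltas": [[[0, 0, 0.025], [0, 0, 0]], [[0, 0, 0.025], [0, 0, 0]], [[0, 0, 0.024], [0, 0, 0]], [[0, 0, 0], [0, 0, 0]], [[0, 0, 0], [0, 0, 0]]]}}

```text
time: 10.18
tool_pos: [580.0, 14.8, 63.6]
tcp_rot: [-3.141, 0.001, -2.959]
contact_force: [-0.1, -0.5, 0.3]
grip_width: 45.8
finger_force: 0.0
```

Call:
{"api": "servo_tool", "payload": {"deltas": [[[0, 0, 0], [0, 0, 0]], [[0, 0, 0], [0, 0, 0]], [[0, 0, 0], [0, 0, 0]], [[0, 0, 0], [0, 0, 0]], [[0, 0, 0], [0, 0, 0]], [[0, 0, 0], [0, 0, 0]]], "fingers": 0.05}}

```text
time: 10.92
tool_pos: [579.8, 14.1, 63.0]
tcp_rot: [-3.14, 0.0, -2.958]
contact_force: [0.4, -5.6, 3.2]
grip_width: 12.0
finger_force: 30.0
```

```bash
python3 - <<'E'
from h import *
o=bot.get_obs();z=np.load('rail.npz');R,t=z['R'],z['t']
print(R.T@(o['tool_pos'][:2]-t), o['tcp_rot'], o['joint_positions'].round(2),o['contact_force'])
E
```

```text
[31.76216244  3.58443721] [-3.14037843e+00  4.71576281e-04 -2.95841818e+00] [-0.11  0.61  1.57 -0.    0.96 -1.86] [ 0.36808255 -5.56586841  3.1509349 ]
```

Call:
{"api": "servo_tool", "payload": {"deltas": [[[0, -0.009, 0], [0, 0, 0]], [[0, -0.009, 0], [0, 0, 0]], [[0, -0.009, 0], [0, 0, 0]], [[0, -0.009, 0], [0, 0, 0]], [[0, -0.009, 0], [0, 0, 0]], [[0, -0.009, 0], [0, 0, 0]], [[0, -0.009, 0], [0, 0, 0]], [[0, -0.009, 0], [0, 0, 0]], [[0, -0.009, 0], [0, 0, 0]], [[0, -0.009, 0], [0, 0, 0]], [[0, -0.009, 0], [0, 0, 0]], [[0, -0.009, 0], [0, 0, 0]], [[0, 0, 0], [0, 0, 0]], [[0, 0, 0], [0, 0, 0]], [[0, 0, 0], [0, 0, 0]]]}}

```text
time: 12.8
tool_pos: [599.3, -91.0, 63.0]
tcp_rot: [3.142, 0.001, -2.958]
contact_force: [-1.5, 3.2, 4.0]
grip_width: 11.6
finger_force: 30.0
```

```bash
python3 - <<'E'
from h import *
o=bot.get_obs();z=np.load('rail.npz');R,t=z['R'],z['t']
print(R.T@(o['tool_pos'][:2]-t), o['contact_force'],o['joint_positions'].round(2))
save('scene','s4.png',(260,215,390,312),6)
E
```

```text
[  31.85781717 -103.3170095 ] [-1.51033855  3.24433466  4.03376821] [-0.28  0.65  1.49  0.    1.   -2.03]
```

View pics/s4.png

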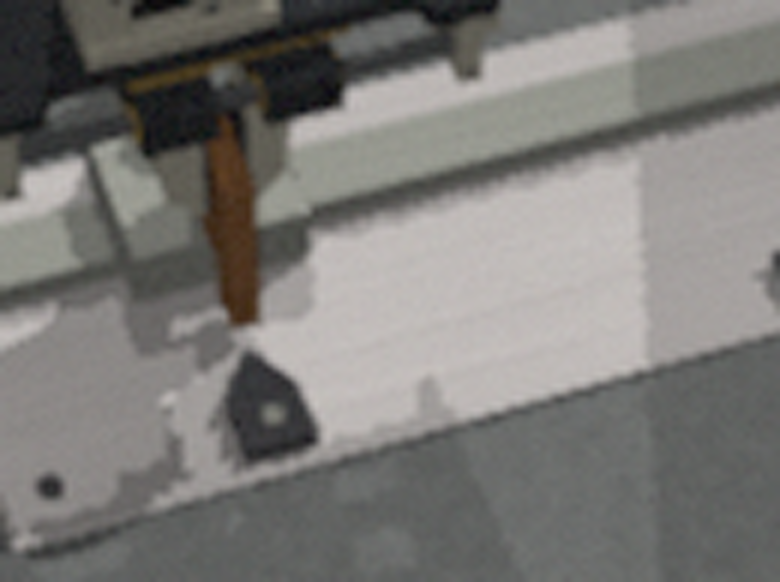

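The fin's foot spans (231,325) to (258,323), with its middle at (245,324). The clip's tip is at (248,351), almost in line, so I measure the offset.

```bash
python3 - <<'E'
from h import *
z=np.load('rail.npz');R,t=z['R'],z['t']
f=lambda L:[(260+(x+.5)/6-.5,215+(y+.5)/6-.5) for x,y in L]
P=ray('scene',f([(245,324),(231,325),(258,323),(248,351)]),[13,13,13,12])[:,:2]
print(((P-t)@R).round(1).tolist())
E
```

```text
[[59.9, -105.0], [58.6, -110.1], [61.0, -100.3], [71.4, -107.6]]
```

```bash
python3 - <<'E'
from h import *
z=np.load('rail.npz');R,t=z['R'],z['t']
f=lambda L:[(260+(x+.5)/6-.5,215+(y+.5)/6-.5) for x,y in L]
P=ray('scene',f([(273,413),(318,437),(232,420)]),12)[:,:2]
print('scene hole,corner',((P-t)@R).round(1).tolist())
f=lambda L:[(205+(x+.5)/4-.5,175+(y+.5)/4-.5) for x,y in L]
P=ray('top',f([(535,110),(509,97),(558,88)]),12)[:,:2]
print('top hole, back corners',((P-t)@R).round(1).tolist())
im=bot.capture('top')[:,:,::-1][185:245,310:370]
cv2.imwrite('pics/t5.png',cv2.resize(im,None,fx=10,fy=10,interpolation=cv2.INTER_CUBIC))
E
```

```text
scene hole,corner [[101.2, -107.7], [116.7, -95.6], [99.3, -122.8]]
top hole, back corners [[102.3, -105.1], [114.1, -91.6], [112.5, -122.3]]
```

View pics/t5.png

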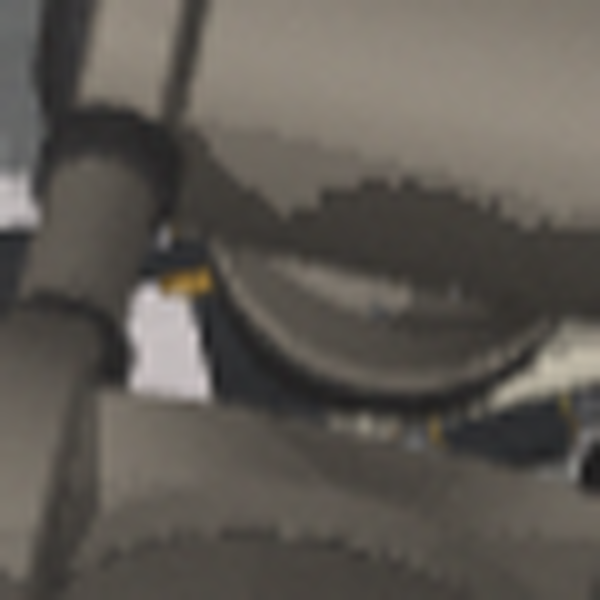

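The arm hides this spot from the top camera (the plate shows only around (165,340)). The scene view puts the fin about 2.6 mm short and the top-view/robot reading about 1 mm short, so I nudge it by 1.7 mm and release.

Call:
{"api": "servo_tool", "payload": {"deltas": [[[0, -0.0017, 0], [0, 0, 0]], [[0, 0, 0], [0, 0, 0]], [[0, 0, 0], [0, 0, 0]], [[0, 0, 0], [0, 0, 0]]]}}

```text
time: 13.4
tool_pos: [599.5, -92.1, 63.0]
tcp_rot: [3.141, 0.0, -2.958]
contact_force: [-0.2, 5.0, 5.3]
grip_width: 12.1
finger_force: 30.0
```

Call:
{"api": "servo_tool", "payload": {"deltas": [[[0, 0, 0], [0, 0, 0]], [[0, 0, 0], [0, 0, 0]], [[0, 0, 0], [0, 0, 0]], [[0, 0, -0.02], [0, 0, 0]], [[0, 0, -0.03], [0, 0, 0]], [[0, 0, -0.04], [0, 0, 0]], [[0, 0, -0.04], [0, 0, 0]], [[0, 0, 0], [0, 0, 0]], [[0, 0, 0], [0, 0, 0]]], "fingers": 0.5}}

```text
time: 14.52
tool_pos: [599.0, -93.0, 191.9]
tcp_rot: [3.141, -0.001, -2.959]
contact_force: [0.2, -0.0, -0.7]
grip_width: 46.2
finger_force: 0.0
```

Call:
{"api": "servo_tool", "payload": {"deltas": [[[0.03, 0.007, 0], [0, 0, 0]], [[0.03, 0.007, 0], [0, 0, 0]], [[0.03, 0.007, 0], [0, 0, 0]], [[0.031, 0.008, 0], [0, 0, 0]], [[0, 0, 0], [0, 0, 8]], [[0, 0, 0], [0, 0, 8]], [[0, 0, 0], [0, 0, 8]], [[0, 0, 0], [0, 0, 0]], [[0, 0, 0], [0, 0, 0]]]}}

```text
time: 15.65
tool_pos: [474.8, -86.5, 192.0]
tcp_rot: [3.142, -0.002, 2.909]
contact_force: [-0.0, -0.0, -0.3]
grip_width: 46.0
finger_force: 0.0
```

```bash
python3 - <<'E'
from h import *
a=bot.capture('scene')[:,:,::-1][205:310,265:345]; b=bot.capture('top')[:,:,::-1][190:270,300:380]
r=lambda i:cv2.resize(np.ascontiguousarray(i),None,fx=5,fy=5,interpolation=cv2.INTER_CUBIC)
c=np.zeros((525,800,3),np.uint8); c[:,:400]=r(a); c[:400,400:]=r(b); cv2.imwrite('pics/c6.png',c)
E
```

```text
(no output)
```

View pics/c6.png

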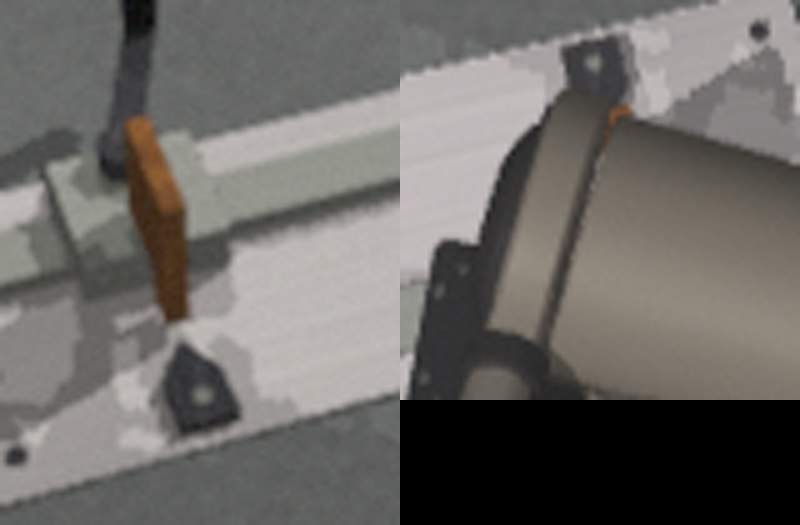

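The scene half shows the fin's far face with its foot from (165,322) to (187,316), the clip's tip at (182,343) and its hole at (203,395). The top half is still blocked by the arm.

```bash
python3 - <<'E'
from h import *
z=np.load('rail.npz');R,t=z['R'],z['t']
f=lambda L:[(265+(x+.5)/5-.5,205+(y+.5)/5-.5) for x,y in L]
P=ray('scene',f([(165,322),(187,316),(160,212),(184,206),(182,343),(203,395)]),[13,13,94,94,12,12])[:,:2]
print(((P-t)@R).round(1).tolist())
# where rail-frame y=-104.6+-: project
for y in(-109,-107,-105): print(y,[((proj('scene',[*(R@(x,y)+t),h])[0]-(265,205)+.5)*5-.5).round(1).tolist() for x,h in((61,13),(68,12),(68,4),(102,12))])
E
```

```text
[[58.9, -111.3], [58.9, -101.0], [61.7, -111.9], [61.9, -101.3], [71.8, -107.6], [101.8, -107.6]]
-109 [[171.4, 324.1], [176.3, 337.4], [176.8, 348.1], [200.1, 396.3]]
-107 [[175.7, 323.0], [180.6, 336.2], [181.0, 346.9], [204.5, 395.0]]
-105 [[179.9, 321.8], [184.8, 335.0], [185.3, 345.7], [208.8, 393.8]]
```

The fin is within about 1.3 mm of the tip in the scene view, and close to 0 by the robot reading. That is good enough, so I go down on the knob and lock.

Call:
{"api": "servo_tool", "payload": {"deltas": [[[0, 0, 0.03], [0, 0, 0]], [[0, 0, 0.03], [0, 0, 0]], [[0, 0, 0.02], [0, 0, 0]], [[0, 0, 0.02], [0, 0, 0]], [[0, 0, 0.02], [0, 0, 0]], [[0, 0, 0.015], [0, 0, 0]], [[0, 0, 0], [0, 0, 0]], [[0, 0, 0], [0, 0, 0]]]}}

```text
time: 16.75
tool_pos: [475.6, -86.7, 58.2]
tcp_rot: [-3.141, 0.001, 2.906]
contact_force: [-0.7, 0.4, 0.3]
grip_width: 45.8
finger_force: 0.0
```

Call:
{"api": "servo_tool", "payload": {"deltas": [[[0, 0, 0], [0, 0, 0]], [[0, 0, 0], [0, 0, 0]], [[0, 0, 0], [0, 0, 0]], [[0, 0, 0], [0, 0, 0]], [[0, 0, 0], [0, 0, 0]], [[0, 0, 0], [0, 0, 0]]], "fingers": 0.1}}

```text
time: 17.5
tool_pos: [475.2, -86.4, 57.8]
tcp_rot: [3.141, 0.0, 2.906]
contact_force: [-1.7, 2.1, 3.6]
grip_width: 16.6
finger_force: 30.0
```

Call:
{"api": "servo_tool", "payload": {"deltas": [[[-0.00025, 0.00615, 0], [0, 0, 4.7]], [[-0.00025, 0.00615, 0], [0, 0, 4.7]], [[-0.00025, 0.00615, 0], [0, 0, 4.7]], [[-0.00025, 0.00615, 0], [0, 0, 4.7]], [[-0.00025, 0.00615, 0], [0, 0, 4.7]], [[-0.00025, 0.00615, 0], [0, 0, 4.7]], [[-0.00025, 0.00615, 0], [0, 0, 4.7]], [[0, 0, 0], [0, 0, 0]]]}}

```text
time: 18.5
tool_pos: [495.7, -48.8, 57.8]
tcp_rot: [-3.141, -0.002, 2.331]
contact_force: [-2.0, 3.9, 6.6]
grip_width: 16.3
finger_force: 30.0
```

Call:
{"api": "servo_tool", "payload": {"deltas": [[[-0.00025, 0.00615, 0], [0, 0, 4.7]], [[-0.00025, 0.00615, 0], [0, 0, 4.7]], [[-0.00025, 0.00615, 0], [0, 0, 4.7]], [[-0.00025, 0.00615, 0], [0, 0, 4.7]], [[-0.00025, 0.00615, 0], [0, 0, 4.7]], [[-0.00025, 0.00615, 0], [0, 0, 4.7]], [[-0.00025, 0.00615, 0], [0, 0, 4.7]], [[0, 0.002, 0], [0, 0, 0]], [[0, 0, 0], [0, 0, 0]], [[0, 0, 0], [0, 0, 0]]]}}

```text
time: 19.75
tool_pos: [534.5, -28.4, 57.9]
tcp_rot: [-3.139, -0.003, 1.757]
contact_force: [-6.2, 6.6, 10.8]
grip_width: 16.3
finger_force: 30.0
```

```bash
python3 - <<'E'
from h import *
o=bot.get_obs();z=np.load('rail.npz');R,t=z['R'],z['t']
print(R.T@(o['tool_pos'][:2]-t), R.T@o['contact_force'][:2],o['joint_positions'].round(2))
E
```

```text
[-20.46115359 -29.92341201] [-4.91596604  7.64183224] [-0.2   0.56  1.7   0.    0.89 -0.38]
```

Call:
{"api": "servo_tool", "payload": {"deltas": [[[0, 0.0015, 0], [0, 0, 0]], [[0, 0.0015, 0], [0, 0, 0]], [[0, 0, 0], [0, 0, 0]], [[0, 0, 0], [0, 0, 0]]]}}

```text
time: 20.25
tool_pos: [534.9, -28.1, 57.7]
tcp_rot: [-3.133, -0.004, 1.757]
contact_force: [-14.7, 4.9, 14.9]
grip_width: 16.2
finger_force: 30.0
```

Call:
{"api": "servo_tool", "payload": {"deltas": [[[0, 0, 0], [0, 0, 0]], [[0, 0, 0], [0, 0, 0]], [[0, 0, 0], [0, 0, 0]], [[0, 0, -0.02], [0, 0, 0]], [[0, 0, -0.04], [0, 0, 0]], [[0, 0, -0.04], [0, 0, 0]], [[0, 0, -0.04], [0, 0, 0]], [[0, 0, -0.03], [0, 0, 0]], [[0.04, -0.01, 0], [0, 0, 0]], [[0.04, -0.01, 0], [0, 0, 0]], [[0.04, -0.01, 0], [0, 0, 0]], [[0.04, -0.01, 0], [0, 0, 0]], [[0.04, -0.01, 0], [0, 0, 0]], [[0.04, -0.01, 0], [0, 0, 0]], [[0, 0, 0], [0, 0, 0]], [[0, 0, 0], [0, 0, 0]]], "fingers": 0.5}}

```text
time: 22.25
tool_pos: [436.1, 194.9, 227.7]
tcp_rot: [3.141, 0.001, 1.758]
contact_force: [0.2, 0.5, 0.6]
grip_width: 45.6
finger_force: 0.0
```

```bash
python3 - <<'E'
from h import *
a=bot.capture('scene')[:,:,::-1][205:310,265:345]; b=bot.capture('top')[:,:,::-1][190:270,300:380]
r=lambda i:cv2.resize(np.ascontiguousarray(i),None,fx=5,fy=5,interpolation=cv2.INTER_CUBIC)
c=np.zeros((525,800,3),np.uint8); c[:,:400]=r(a); c[:400,400:]=r(b); cv2.imwrite('pics/c7.png',c)
E
```

```text
(no output)
```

View pics/c7.png

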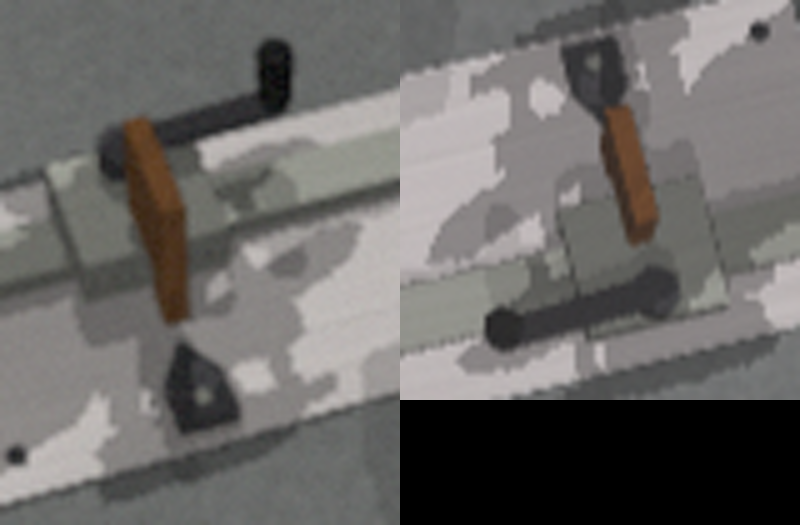

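Both halves show the lever locked: the knob is at (273,60) in the scene half and (505,328) in the top half. In the top half the fin's top face has corners (608,109), (628,105), (655,215) and (633,220). In the scene half the foot is unchanged. I check the numbers.

```bash
python3 - <<'E'
from h import *
z=np.load('rail.npz');R,t=z['R'],z['t']
f=lambda L:[(300+(x-400+.5)/5-.5,190+(y+.5)/5-.5) for x,y in L]
P=ray('top',f([(618,107),(644,217.5),(658,292),(505,328)]),[94,94,49,80])[:,:2]
print('top finfar finnear hub knob',((P-t)@R).round(1).tolist())
f=lambda L:[(265+(x+.5)/5-.5,205+(y+.5)/5-.5) for x,y in L]
P=ray('scene',f([(164,322),(188,316),(273,50)]),[13,13,80])[:,:2]
print('scene foot, knob',((P-t)@R).round(1).tolist())
E
```

```text
top finfar finnear hub knob [[60.0, -103.2], [7.0, -101.9], [-21.3, -103.8], [-25.4, -28.7]]
scene foot, knob [[58.8, -111.8], [59.1, -100.6], [-23.0, -31.9]]
```

The lever reads the same as at its original locked pose. The fin is about 1.5 mm from the tip in both views, inside the 5 mm limit. I hand it in.

```bash
python3 -c "
from plant import bot
print(bot.close_job())"
```

```text
the job is handed in; nothing more can be done
None
```

I moved the divider to the pointed clip and clamped it there, with the fin measured about 1.5 mm from the tip (limit 5 mm), no contact with the bystanders noticed, and the job handed in at about 22 s; the hand-in returned no verdict.

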